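# Fish the turning paddle out of the drying crate

### The arm

A 7-joint arm with a two-finger parallel gripper is mounted at the origin on the work surface. World frame = base frame: x ahead of the robot, y to its left, z up, the work surface at z = 0. Lengths are in m, angles in rad, forces in N, time in s.
With the tool pointing down it reaches from about 0.4 to 0.85 m from the base axis. Payload 10.4 kg.
Tool frame: the origin (TCP) lies between the finger pads; the fingertips stand 11 mm ahead of it and the grasp point (between the pads) lies 8 mm behind it; x points along the fingers, y is the direction in which the jaws open and shut, and the axes are right-handed (so a half turn about x gives the same grasp; the last joint's range is limited). The gripper opens to 87 mm and grips with 3 to 60 N. Pads are 19 mm wide; open, the fingers measure 117 mm over their backs; the gripper's body (75 mm by 190 mm) begins 51 mm behind the grasp point.
Start: joints at [-1.123, 0.332, -0.065, 1.46, 0.022, 1.35, -0.088], TCP at [0.283, 0.557, 0.234] pointing down, gripper open.
Joint ranges: [-2.6, 2.6], [-0.5, 2.12], [-1.47, 1.34], [0.16, 2.42], [-1.27, 4.41], [0.06, 2.06], [-2.6, 2.6]. Speed limits (rad/s): [2.22, 2.22, 2.79, 2.79, 3.14, 3.14, 3.14].

### API

Orientations are given as a unit quaternion [x, y, z, w].
In Python, from bench import r, cams, ticket gives the robot as it stands. The module is installed in compiled form; this text tells all that it offers.
- The arm moves only by the tool drive_tool, never from a script. Its argument "moves" is text: rows parted by semicolons, each of 5 numbers parted by spaces: the shift along the world's x, y, z in m, then the turn about the world's z in degrees, then the closure, from 0 (fully open) to 1 (shut). In form: x y z twist grip; .... A call has 1 to 20 rows; each row shifts and turns the commanded pose from where the row before left it; what a row does not reach is not made up. A row lasts 1/8 s, in which the tool goes at most 62.5 mm and 10.7 degrees, less where a joint would pass 70% of its speed; a pose out of reach is approached as far as the arm can. A call is refused whole if a number of a shift passes 0.0625 or a number of a turn 10.7, either way. A call with a gripper value outside its range is refused whole. The fingers move at their own pace and stop on an object; "newtons" is the grip in N (left out, the last holds). Time passes only in rows, so rows that do not move let the fingers close. It gives the time, the measured TCP pose, the force and the opening at its end, in the units of the state.
- r.read_state(): the state, without advancing time (a new reading comes with each control period).
- cams.camera(name): name is "scene" or "top" or "wrist"; returns a dict with "color" (420x560x3 uint8, red, green, blue), "fx", "fy", "cx", "cy" (pixels), "extrinsics" (4x4, takes a point from camera to world coordinates). Camera axes: x right, y down, z forward; pixel columns grow to the right and rows downward; lengths in m; the calibration is good to about 2 mm. The wrist camera is an equidistant fisheye: a pixel r from the principal point sees the ray r / f radians off the axis. A picture is of the moment at which its call begins. There is no depth.
- ticket.close_job(): hands the job in, once; it reports no verdict.
The state is a dict: "time": time; "joint_positions": joint angles; "joint_vel": joint speeds; "joint_torque": joint torques, N m; "ee_pos": TCP position; "eef_rot": TCP orientation; "ft_force": force on the tool from outside, world axes, zero at the start; "torque": the same for the moment, N m; "width": finger opening in m.
Only numpy, scipy, OpenCV 4.12 (cv2) and the standard library are available. Lean on these libraries where they do the work, as an engineer would, in place of code of your own. Each camera call takes 0.05 s, during which the arm holds its last target.

### The job

The wooden turning paddle has slipped under the mesh cover of the drying crate. First clear the blue cup off the cover by nesting it upright, right down, in the identical blue cup on the table and letting go of it; then take the paddle's handle through the open hatch, tilt it and draw it diagonally out, and finish while still holding the whole paddle steady in the gripper, both ends at least 5 cm above the cover, touching nothing else. Leave the cups nested and the jar, brush and mushrooms where they are.

Things in the scene. Friction and masses are not known exactly. Their poses are not given: they have to be found in the camera images.
- crate: fixed wooden drying crate, 200 (x) by 310 (y) by 74 mm high, walls 5 mm; origin at the centre of its underside, z up, its y axis along its length. Inner floor is 6 mm above the origin. A rigid 4 mm cover closes its top (upper face at z 74 mm, underside at 70 mm): steel mesh, firm enough to stand things on, over the half towards -y (from y -150 to +5 mm), and on the +y half a flat rim round an open hatch
- hatch (a point): centre of the hatch in the crate's cover, level with the cover's upper face, at crate (0, 70, 74) mm. The hatch is 160 mm along crate x and 130 mm along crate y (crate y +5 to +135 mm); axes as the crate's
- paddle: loose dark wooden turning paddle, 250 mm long, about 60 to 120 g, lying flat on the crate's inner floor under the cover, nearly along the crate's length with the handle under the hatch. Origin at the centre of its length on its underside, y along it towards the handle end, z up. Handle: a bar 18 mm wide and 20 mm high from y -50 to +125 mm; blade: 45 mm wide, 8 mm thick, from y -125 to -45 mm; undersides flush. Longer than the hatch's diagonal (206 mm)
- paddle_grip (a point): good place to take the handle: on its centre line, 40 mm from the handle end, 10 mm above the underside; axes as the paddle's
- handle_end (a point): centre of the paddle's handle end face (paddle y +125 mm)
- blade_end (a point): centre of the paddle's blade end (paddle y -125 mm)
- cup: loose blue stacking cup, 90 mm high, about 80 g, standing upright on the mesh cover; origin at the centre of its underside, z up. Outside diameter 60 mm from 54 mm height up to the rim, a shoulder at 50 to 54 mm height, below it a tapered foot from 48 mm diameter down to 34 mm at the bottom; walls 3 mm, mouth 54 mm wide
- base_cup: identical blue cup standing upright on the table, beside the amber jar (either of the two may be the nearer one); origin at the centre of its underside. With the other cup fully nested in it, the shoulder of the upper cup sits on this rim and the upper cup's origin is about 38 mm above this one's
- jar: amber jar with a white lid, 60 mm diameter, 95 mm high, standing on the table; origin at the centre of its underside; leave it alone
- brush: hand brush lying on the table at the left, leave it alone
- mushroom0: tan dried mushroom about 65 mm across in the steel tray at the back, leave it alone
- mushroom1: another mushroom in the tray, leave it alone
- mushroom2: another mushroom in the tray, leave it alone
- tray: fixed shallow steel tray with the mushrooms, 130 by 360 by 35 mm, at the back; origin at the centre of its underside
- meter: fixed yellow moisture meter, 75 by 140 by 32 mm, with a thin probe, right

How it is judged:
On the way, in this order (a step that is already met when the one before it is completed fails the run):
1. the cup from the cover is nested upright in the cup on the table and let go of (horizontal distance between cup and base_cup below 0.008 m and z of cup in the frame of base_cup between 0.03 and 0.046 m and angle between cup's own z axis and vertical below 0.15 rad and angle between base_cup's own z axis and vertical below 0.1 rad and height (world z) of base_cup below 0.008 m and contact force between the fingers and cup below 0.05 N and contact force between the fingers and base_cup below 0.05 N), for 0.3 s.
2. the held paddle slants through the hatch: handle end above the cover, blade end still under it (height (world z) of handle_end above 0.1 m and height (world z) of blade_end below 0.07 m and x of blade_end in the frame of crate between -0.1 and 0.1 m and y of blade_end in the frame of crate between -0.155 and 0.155 m and contact force between the fingers and paddle above 1 N), for 0.1 s.
At the end, for the whole second after the job is handed in: The gripper holds the paddle still (under 3 cm/s), both ends over 40 mm above the cover, touching neither crate nor cups; the cup sits nested in the base cup on the table (axes within 8 mm, 30 to 46 mm higher, upright within 0.15 rad), untouched by the gripper (all of step 1 and linear speed of cup below 0.02 m/s and height (world z) of each of handle_end, blade_end above 0.114 m and contact force between the fingers and paddle above 1 N and linear speed of paddle below 0.03 m/s and contact force between paddle and crate below 0.05 N and contact force between paddle and cup below 0.05 N and contact force between paddle and base_cup below 0.05 N); the arm keeps its last pose, push and grip.
It fails at once if jar moved by more than 30 mm (distance of jar from where it was at the start of the episode above 0.03 m).
It fails at once if brush moved by more than 30 mm (distance of brush from where it was at the start of the episode above 0.03 m).
It fails at once if mushroom0 moved by more than 30 mm (distance of mushroom0 from where it was at the start of the episode above 0.03 m).
It fails at once if mushroom1 moved by more than 30 mm (distance of mushroom1 from where it was at the start of the episode above 0.03 m).
It fails at once if mushroom2 moved by more than 30 mm (distance of mushroom2 from where it was at the start of the episode above 0.03 m).
It also fails if it takes over 58 s, if anything falls off the work surface, if the arm or the gripper's body presses on something with over 40 N, if the wrist force passes 120 N, or if a joint passes its speed limit or range.

## Working session

There is one attempt and no reset: what is moved stays moved. The work goes in short steps, Python scripts to look and compute and a tool call to move; the robot and the scene stay as the last step left them, time stands still between calls to the robot, and variables do not carry over. Pictures are saved under pics/ and viewed, and the job is handed in when it is done.

Besides the shell and the picture viewer there is one more tool, called after "Call:" in YAML: its name, and indented under it one key for each argument. drive_tool: Moves the arm, as the interface text tells. Its arguments: {"type":"object","properties":{"moves":{"type":"string"},"newtons":{"type":"number"}},"required":["moves"]}

```bash
ls; mkdir -p pics; python3 - <<'E'
from bench import r,cams,ticket
import cv2,numpy as np
s=r.read_state()
for k,v in s.items(): print(k,np.round(v,4))
for n in ["scene","top","wrist"]:
    c=cams.camera(n); cv2.imwrite(f"pics/{n}0.png",c["color"][:,:,::-1]); print(n,c["fx"],c["fy"],c["cx"],c["cy"]); print(np.round(c["extrinsics"],4))
E
```

```text
pics
time 0.0
joint_positions [-1.1226  0.3329 -0.0647  1.461   0.0216  1.3499 -0.0885]
joint_vel [0.0005 0.0002 0.0012 0.0011 0.0004 0.0001 0.0002]
joint_torque [ 6.00000e-04 -6.23255e+01  2.52000e-02 -3.89897e+01 -6.11000e-02
  3.99000e-02  1.00000e-04]
ee_pos [0.2834 0.5566 0.2327]
eef_rot [ 0.1644  0.6877 -0.1654  0.6875]
ft_force [ 0.4064 -0.5406  0.2655]
torque [-0.0019  0.0064  0.015 ]
width 0.0872
scene 430.0224253272436 430.0224253272436 279.6835053417817 205.5388535218592
[[-0.1893  0.8334 -0.5192  1.3707]
 [ 0.9819  0.1575 -0.1053  0.1357]
 [-0.006  -0.5298 -0.8481  1.3872]
 [ 0.      0.      0.      1.    ]]
top 421.74884692730575 421.74884692730575 276.8801308828502 213.07273305870405
[[-0.0084 -0.9975  0.0697  0.489 ]
 [-0.9999  0.0093  0.0131 -0.048 ]
 [-0.0137 -0.0696 -0.9975  1.2912]
 [ 0.      0.      0.      1.    ]]
wrist 325.19226210127806 325.19226210127806 285.44252788905504 204.4784893372969
[[ 4.527e-01  8.548e-01  2.538e-01  2.139e-01]
 [ 8.916e-01 -4.338e-01 -1.297e-01  5.922e-01]
 [-8.000e-04  2.850e-01 -9.585e-01  3.843e-01]
 [ 0.000e+00  0.000e+00  0.000e+00  1.000e+00]]
```

View pics/scene0.png

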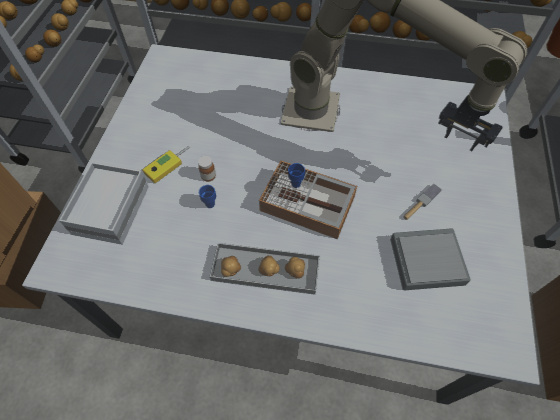

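View pics/top0.png

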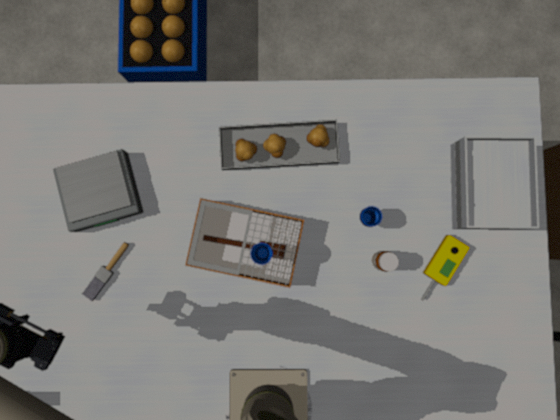

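View pics/wrist0.png

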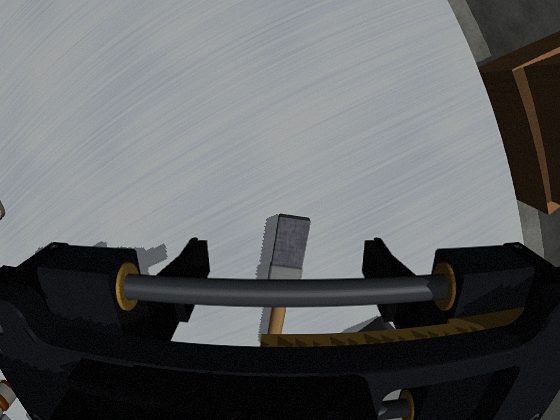

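The scene view shows the cup on the mesh at about (297,175) and the base cup at (208,196). The top view shows the cup at (262,253), the base cup at (371,217), the jar at (387,261), and the paddle handle pointing left from (250,245) to (205,239). Next I'll measure these.

```bash
cat > h.py <<'E'
from bench import r,cams,ticket
import cv2,numpy as np
def ray(c,u,v,fish=False):
    E=np.array(c["extrinsics"]); x=(u-c["cx"])/c["fx"]; y=(v-c["cy"])/c["fy"]
    if fish:
        t=np.hypot(x,y); k=np.sin(t)/t if t>1e-9 else 1.; d=np.array([x*k,y*k,np.cos(t)])
    else: d=np.array([x,y,1.])
    return E[:3,3],E[:3,:3]@d
def plane(c,u,v,z,fish=False):
    o,d=ray(c,u,v,fish); return o+d*(z-o[2])/d[2]
def proj(c,p,fish=False):
    E=np.array(c["extrinsics"]); q=E[:3,:3].T@(np.array(p)-E[:3,3])
    if fish:
        rr=np.hypot(q[0],q[1]); t=np.arctan2(rr,q[2]); return c["cx"]+c["fx"]*t*q[0]/rr, c["cy"]+c["fy"]*t*q[1]/rr
    return c["cx"]+c["fx"]*q[0]/q[2], c["cy"]+c["fy"]*q[1]/q[2]
def save(n,img,crop=None,s=1):
    if crop: u0,v0,u1,v1=crop; img=img[v0:v1,u0:u1]
    cv2.imwrite(f"pics/{n}.png",cv2.resize(np.ascontiguousarray(img[:,:,::-1]),None,fx=s,fy=s,interpolation=cv2.INTER_CUBIC))
def blobs(img,lo,hi,amin=30):
    m=cv2.inRange(cv2.cvtColor(img,cv2.COLOR_RGB2HSV),lo,hi)
    n,l,st,ce=cv2.connectedComponentsWithStats(m)
    return [(st[i].tolist(),ce[i].round(1).tolist()) for i in range(1,n) if st[i][4]>=amin],m
E
python3 - <<'E'
from h import *
for n,cr in [("top",(180,190,320,295)),("scene",(190,140,370,250))]:
    c=cams.camera(n); save(n+"1",c["color"],cr,4)
    b,m=blobs(c["color"],(105,100,20),(130,255,255)); print(n,b)
E
```

```text
top [([118, 0, 89, 82, 2676], [170.2, 51.9]), ([360, 207, 22, 19, 337], [370.7, 216.1]), ([251, 242, 22, 22, 371], [261.4, 252.9])]
scene [([288, 163, 17, 25, 294], [296.0, 173.7]), ([199, 185, 17, 23, 228], [207.8, 195.1])]
```

View pics/top1.png

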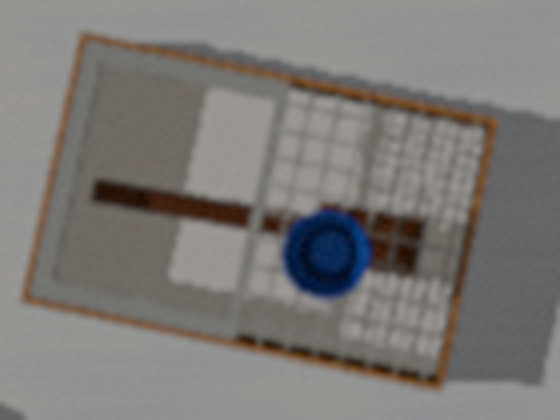

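View pics/scene1.png

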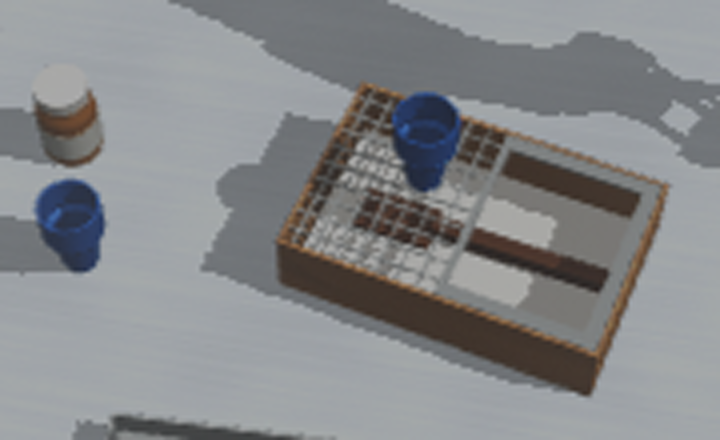

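```bash
python3 - <<'E'
from h import *
T=cams.camera("top");S=cams.camera("scene")
P=lambda u,v,z:plane(T,u/4+180-.4,v/4+190-.4,z).round(4)
cs=np.array([P(*p,.074) for p in [(83,36),(497,120),(440,385),(24,300)]]);print("corners",cs.tolist())
ctr=cs.mean(0); print("ctr",ctr)
e=[np.linalg.norm(cs[i]-cs[(i+1)%4]) for i in range(4)];print(e)
ydir=(cs[0]+cs[3]-cs[1]-cs[2])[:2];ydir/=np.linalg.norm(ydir);print("ydir",ydir,np.degrees(np.arctan2(ydir[1],ydir[0])))
xdir=np.array([ydir[1],-ydir[0]])
loc=lambda p:np.round([(p[:2]-ctr[:2])@xdir,(p[:2]-ctr[:2])@ydir],4)
for n,p in [("hend",P(94,190,.02)),("hmid",P(247,216,.026)),("bl_tr",P(420,217,.014)),("bl_br",P(415,272,.014)),("hatch near",P(272,150,.074)),("cup",P(327,252,.164))]: print(n,p,loc(p))
def tri(a,b):
    (o1,d1),(o2,d2)=ray(T,*a),ray(S,*b); A=np.array([d1,-d2]).T; t=np.linalg.lstsq(A,o2-o1,rcond=None)[0]
    return (o1+t[0]*d1).round(4),(o2+t[1]*d2).round(4)
print("cup tri",tri((261.6,252.7),(296.4,170.5)), plane(S,296.4,170.5,.164))
print("base",plane(T,370.7,216.3,.09), plane(S,190+70/4-.4,140+208/4-.4,.09))
print("jar lid",plane(T,388,262,.095))
save("top2",T["color"],(340,190,420,280),6)
E
```

```text
corners [[0.6182, 0.1901, 0.074], [0.5544, -0.1097, 0.074], [0.3652, -0.0666, 0.074], [0.4278, 0.2319, 0.074]]
ctr [0.4914   0.061425 0.074   ]
[np.float64(0.30651342548084254), np.float64(0.1940470303818123), np.float64(0.30499345894625346), np.float64(0.1949343479225762)]
ydir [0.20670272 0.97840379] 78.07080693913838
hend [0.5072 0.1919 0.02  ] [-0.0115  0.1309]
hmid [0.4867 0.0758 0.026 ] [-0.0076  0.0131]
bl_tr [ 0.4848 -0.0538  0.014 ] [ 0.0174 -0.1141]
bl_br [ 0.4435 -0.0496  0.014 ] [-0.0239 -0.1185]
hatch near [0.5342 0.0529 0.074 ] [0.0436 0.0005]
cup [0.4626 0.009  0.164 ] [-0.0173 -0.0572]
cup tri (array([0.4621, 0.0088, 0.155 ]), array([0.4611, 0.0134, 0.1553])) [0.46758289 0.01423333 0.164     ]
base [ 0.56117813 -0.29909122  0.09      ] [ 0.56688137 -0.29590662  0.09      ]
jar lid [ 0.43177191 -0.3434582   0.095     ]
```

View pics/top2.png

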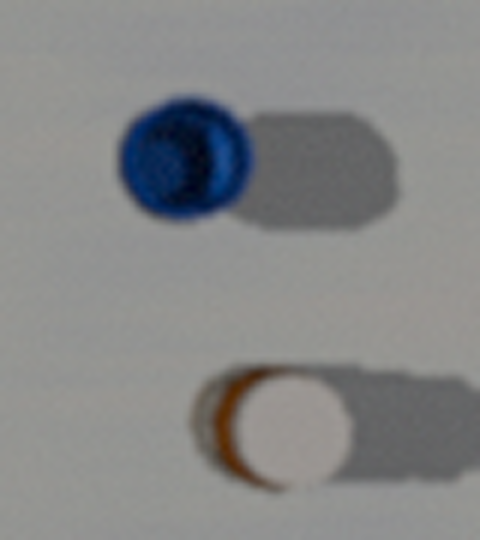

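```bash
cat >> h.py <<'E'
from scipy.spatial.transform import Rotation as Ro
def st():
    s=r.read_state(); M=Ro.from_quat(s["eef_rot"]).as_matrix(); y=M[:,1]
    print("t",round(s["time"],2),"tcp",np.round(s["ee_pos"],4),"jaw deg",round(float(np.degrees(np.arctan2(y[1],y[0]))),2),"x",M[:,0].round(3),"F",np.round(s["ft_force"],2),"w",round(s["width"],4),"q",np.round(s["joint_positions"],2)); return s
E
python3 -c "
from h import *
st()"
```

```text
t 0.35 tcp [0.2835 0.557  0.2334] jaw deg 63.02 x [-0. -0. -1.] F [ 1.58  0.14 -0.35] w 0.087 q [-1.12  0.33 -0.06  1.46  0.02  1.35 -0.09]
```

Call:
drive_tool:
  moves: "0.015 -0.045 0.002 -6 0; 0.015 -0.045 0.002 -6 0; 0.015 -0.045 0.002 -6 0; 0.015 -0.045 0.002 -6 0; 0.015 -0.045 0.002 -6 0; 0.015 -0.045 0.002 -6 0; 0.015 -0.045 0.002 -6 0; 0.015 -0.045 0.002 -6 0; 0.015 -0.045 0.002 -6 0; 0.015 -0.045 0.002 -6 0; 0.015 -0.045 0 -6 0; 0.014 -0.05 0 -7 0; 0 0 0 0 0; 0 0 0 0 0"

```text
time: 2.1
ee_pos: [0.4624, 0.0125, 0.2536]
eef_rot: [0.542, 0.455, -0.541, 0.455]
ft_force: [-0.1, -0.1, 0.2]
width: 0.0871
```

```bash
python3 - <<'E'
from h import *
st(); W=cams.camera("wrist"); save("wrist2",W["color"]); print(np.round(W["extrinsics"],3))
E
```

```text
t 2.1 tcp [0.4624 0.0125 0.2536] jaw deg -9.93 x [ 0.  0. -1.] F [-0.1  -0.06  0.17] w 0.0871 q [-0.59 -0.07  0.45  1.86  0.03  1.34 -0.32]
[[ 0.985 -0.165 -0.048  0.476]
 [-0.172 -0.945 -0.28   0.089]
 [ 0.     0.284 -0.959  0.405]
 [ 0.     0.     0.     1.   ]]
```

View pics/wrist2.png

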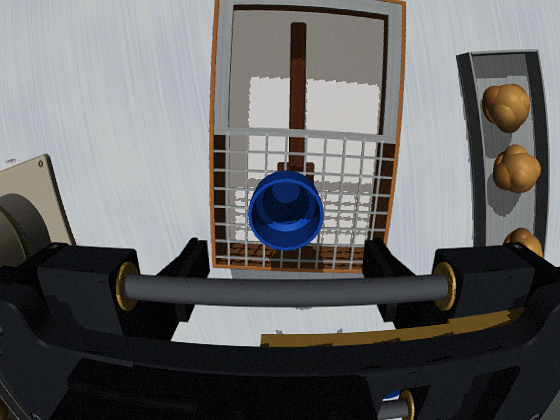

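```bash
python3 - <<'E'
from h import *
W=cams.camera("wrist")
b,m=blobs(W["color"],(105,100,20),(130,255,255),200); print(b)
(st_,ce)=[x for x in b if abs(x[1][0]-287)<20][0]
ct,_=cv2.findContours(m,cv2.RETR_EXTERNAL,cv2.CHAIN_APPROX_NONE); k=max(ct,key=cv2.contourArea)[:,0]
# cast every outline pixel onto rim plane, fit circle
p=np.array([plane(W,u,v,.164,True)[:2] for u,v in k.astype(float)])
c,rad=cv2.minEnclosingCircle(p.astype(np.float32)*1000); print("minenc",c,rad)
A=np.c_[2*p,np.ones(len(p))]; s=np.linalg.lstsq(A,(p**2).sum(1),rcond=None)[0]; print("fit",s[:2],np.sqrt(s[2]+s[0]**2+s[1]**2), p.min(0),p.max(0))
for n,(u,v),z in [("hend top",(298.5,24),.026),("handle R",(306,24),.026),("handleL",(291.5,24),.026),("h near hatchL",(289.5,130),.026),("h near R",(305.5,130),.026),("crate NL",(217,0),.074),("crate SR",(390,268),.074),("hatch near edge",(300,131),.074),("SL",(211,266),.074)]:
    print(n,plane(W,u,v,z,True).round(4))
E
```

```text
[([248, 171, 76, 81, 4744], [285.7, 211.3])]
minenc (463.2218322753906, 13.033281326293945) 33.08681869506836
fit [0.46281407 0.01283103] 0.030878683513386285 [ 0.43261654 -0.01996338] [0.49190073 0.04610498]
hend top [0.5084 0.1896 0.026 ]
handle R [0.5169 0.1883 0.026 ]
handleL [0.5005 0.1908 0.026 ]
h near hatchL [0.4768 0.067  0.026 ]
h near R [0.4951 0.0639 0.026 ]
crate NL [0.4273 0.2207 0.074 ]
crate SR [ 0.5682 -0.1054  0.074 ]
hatch near edge [0.487  0.0671 0.074 ]
SL [ 0.3614 -0.0655  0.074 ]
```

Call:
drive_tool:
  moves: "0 -0.001 -0.03 0 0; 0 -0.001 -0.03 0 0; 0 0 -0.03 0 0; 0 0 -0.0216 0 0; 0 0 0 0 0; 0 0 0 0 1; 0 0 0 0 1; 0 0 0 0 1; 0 0 0 0 1; 0 0 0 0 1; 0 0 0 0 1"
  newtons: 12

```text
time: 3.58
ee_pos: [0.4627, 0.0101, 0.1424]
eef_rot: [0.542, 0.455, -0.541, 0.455]
ft_force: [-0.6, 0.6, 5.2]
width: 0.0606
```

Call:
drive_tool:
  moves: "0 0 0.02 0 1; 0 0 0.03 0 1; 0 0 0.03 0 1; 0.012 -0.038 0 0 1; 0.012 -0.038 0 0 1; 0.012 -0.038 0 0 1; 0.012 -0.038 0 0 1; 0.0125 -0.0395 0 0 1; 0.0125 -0.0395 0 0 1; 0.0125 -0.0395 0 0 1; 0.0125 -0.0395 0 0 1; 0 0 0 0 1; 0 0 0 0 1"

```text
time: 5.2
ee_pos: [0.5603, -0.2995, 0.2214]
eef_rot: [-0.541, -0.455, 0.542, -0.454]
ft_force: [0.3, 0.6, -1.1]
width: 0.0606
```

```bash
python3 - <<'E'
from h import *
st(); W=cams.camera("wrist"); save("wrist3",W["color"])
S=cams.camera("scene"); save("scene3",S["color"],(150,100,290,240),4)
T=cams.camera("top"); save("top3",T["color"],(300,170,440,310),4)
E
```

```text
t 5.2 tcp [ 0.5603 -0.2995  0.2214] jaw deg -9.98 x [-0.001  0.    -1.   ] F [ 0.27  0.62 -1.08] w 0.0606 q [-0.11  0.42  0.71  1.48 -0.28  1.34  0.45]
```

View pics/wrist3.png

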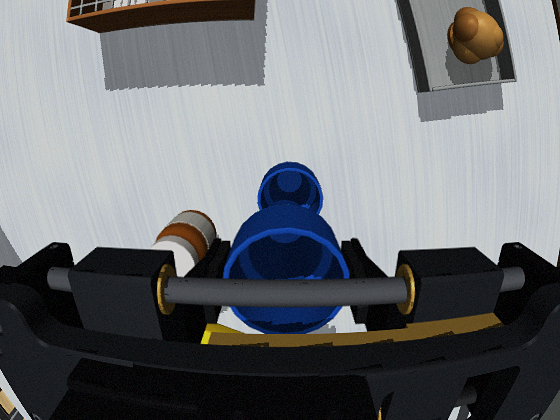

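View pics/scene3.png

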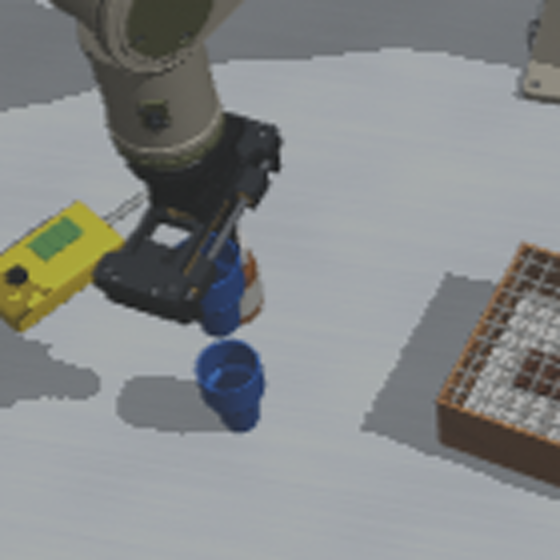

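View pics/top3.png

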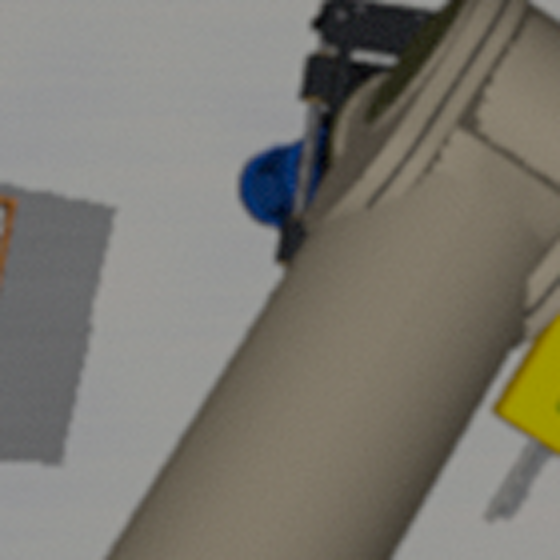

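```bash
python3 - <<'E'
from h import *
W=cams.camera("wrist"); s=r.read_state(); t=s["ee_pos"]
im=W["color"].copy()
def circ(c,rad,col):
    pts=np.array([proj(W,[c[0]+rad*np.cos(a),c[1]+rad*np.sin(a),c[2]],True) for a in np.linspace(0,6.28,60)])
    return pts
im=cv2.resize(im[140:330,190:380],None,fx=3,fy=3,interpolation=cv2.INTER_CUBIC)
for c,rad,col in [((.5605,-.2995,.09),.03,(255,255,0)),((.5605,-.2995,.0),.017,(0,255,0)),((t[0],t[1],t[2]-.068+.09),.03,(255,0,0))]:
    p=((circ(c,rad,col)-[190,140]+.5)*3-.5).round().astype(np.int32); cv2.polylines(im,[p],True,col,1); print(p.min(0),p.max(0))
save("w3o",im)
E
```

```text
[187  80] [385 271]
[243  74] [329 159]
[ 92 261] [479 592]
```

View pics/w3o.png

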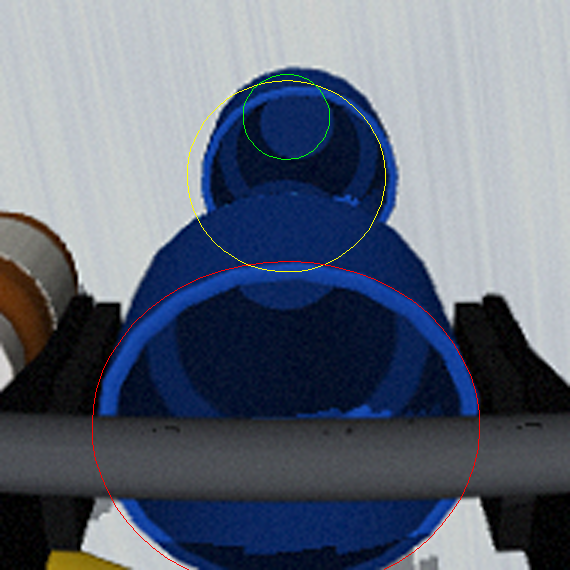

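The wrist view shows the base rim about 3.5 mm further along +x than predicted. I'll correct for that and lower the cup.

Call:
drive_tool:
  moves: "0.0035 -0.0015 0 0 1; 0 0 -0.03 0 1; 0 0 -0.03 0 1; 0 0 -0.02 0 1; 0 0 -0.01 0 1; 0 0 -0.005 0 1; 0 0 -0.005 0 1; 0 0 -0.005 0 1; 0 0 0 0 1"

```text
time: 6.52
ee_pos: [0.5639, -0.3014, 0.1168]
eef_rot: [0.542, 0.455, -0.542, 0.455]
ft_force: [-0.6, -0.4, 0.3]
width: 0.0605
```

```bash
python3 - <<'E'
from h import *
st(); W=cams.camera("wrist"); save("wrist4",W["color"],(190,140,390,340),3)
S=cams.camera("scene"); save("scene4",S["color"],(150,140,270,240),5)
E
```

```text
t 6.53 tcp [ 0.5639 -0.3014  0.1168] jaw deg -9.98 x [-0.  0. -1.] F [-0.65 -0.41  0.27] w 0.0605 q [-0.08  0.52  0.67  1.59 -0.34  1.16  0.49]
```

View pics/wrist4.png

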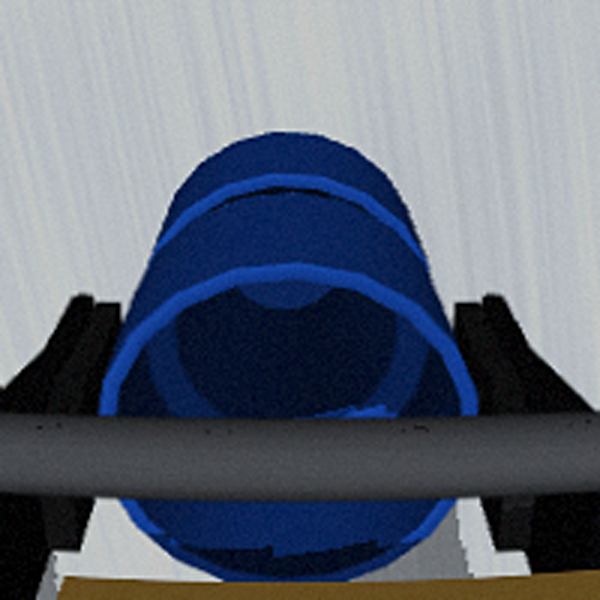

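View pics/scene4.png

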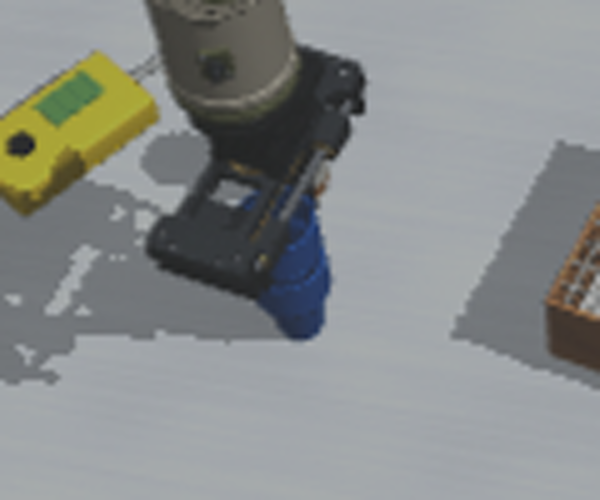

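The foot is inside the base cup and there is no contact force. I'll lower it the rest of the way.

Call:
drive_tool:
  moves: "0.001 0 -0.003 0 1; 0 0 -0.003 0 1; 0 0 -0.003 0 1; 0 0 -0.002 0 1; 0 0 -0.0015 0 1; 0 0 0 0 1"

```text
time: 7.38
ee_pos: [0.5659, -0.3023, 0.1065]
eef_rot: [0.542, 0.454, -0.541, 0.456]
ft_force: [-1.4, 1.7, 12.8]
width: 0.0605
```

Call:
drive_tool:
  moves: "0 0 0.0015 0 1; 0 0 0 0 0; 0 0 0 0 0; 0 0 0 0 0; 0 0 0 0 0; 0 0 0.03 0 0; 0 0 0.04 0 0; 0 0 0.05 0 0; 0 0 0 0 0"

```text
time: 8.5
ee_pos: [0.5664, -0.3028, 0.2302]
eef_rot: [0.543, 0.452, -0.54, 0.457]
ft_force: [-0.8, -0.8, -0.3]
width: 0.0869
```

```bash
python3 - <<'E'
from h import *
st(); W=cams.camera("wrist"); save("wrist5",W["color"])
S=cams.camera("scene"); save("scene5",S["color"],(150,140,270,240),5)
E
```

```text
t 8.5 tcp [ 0.5664 -0.3028  0.2302] jaw deg -9.99 x [ 0.006 -0.002 -1.   ] F [-0.79 -0.75 -0.31] w 0.0869 q [-0.1   0.43  0.71  1.46 -0.28  1.36  0.45]
```

View pics/wrist5.png

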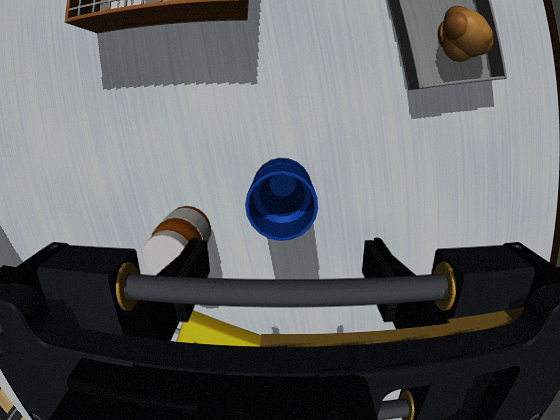

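View pics/scene5.png

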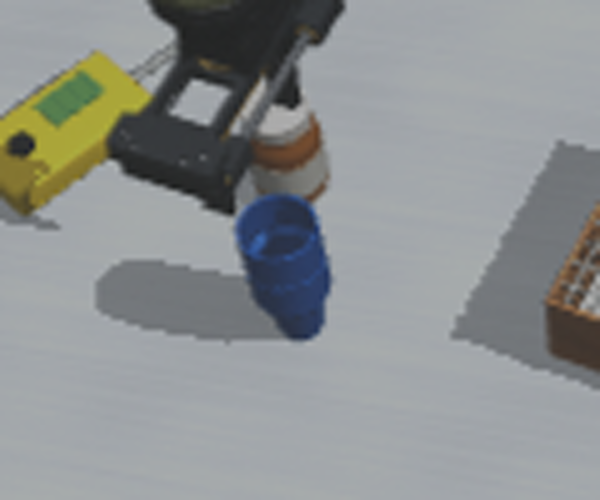

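The cups are nested and upright and the jar hasn't moved. Next is the hatch, with a look on the way.

Call:
drive_tool:
  moves: "-0.008 0.045 0 0 0; -0.008 0.045 0 0 0; -0.008 0.045 0 0 0; -0.008 0.045 0 0 0; -0.008 0.045 0 0 0; -0.008 0.045 0 0 0; -0.008 0.045 0 0 0; -0.01 0.05 0 0 0; 0 0 0 0 0; 0 0 0 0 0"

```text
time: 9.85
ee_pos: [0.4986, 0.063, 0.2251]
eef_rot: [-0.541, -0.455, 0.542, -0.455]
ft_force: [-0.4, -1.3, -1.3]
width: 0.0867
```

```bash
python3 - <<'E'
from h import *
st(); W=cams.camera("wrist"); save("wrist6",W["color"],(150,0,420,260),3)
S=cams.camera("scene"); save("scene6",S["color"])
E
```

```text
t 9.85 tcp [0.4986 0.063  0.2251] jaw deg -9.96 x [-0.001 -0.001 -1.   ] F [-0.37 -1.3  -1.31] w 0.0867 q [-0.71  0.06  0.52  1.81 -0.03  1.28 -0.36]
```

View pics/wrist6.png

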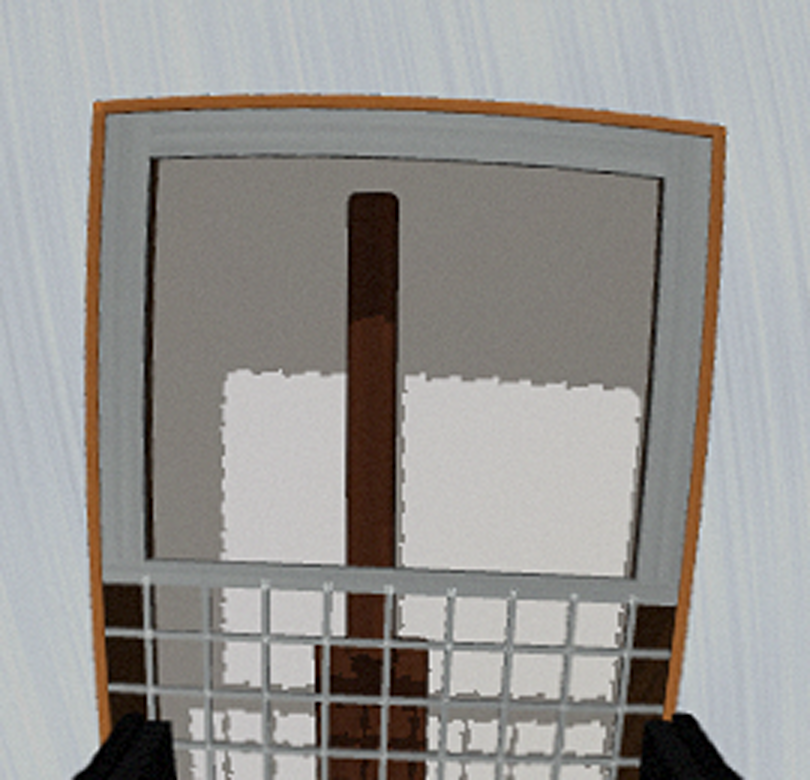

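View pics/scene6.png

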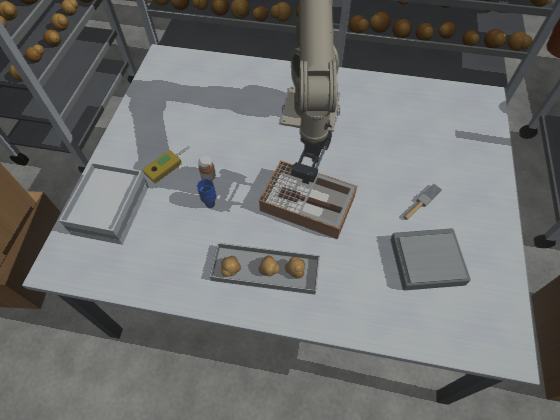

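```bash
python3 - <<'E'
from h import *
W=cams.camera("wrist")
P=lambda u,v,z:plane(W,u/3+150-.33,v/3-.33,z,True)
e1=[P(348,200,.026),P(399,200,.026)];e2=[P(347,560,.026),P(396.5,560,.026)]
print("widths",[np.linalg.norm(a[0]-a[1]).round(4) for a in(e1,e2)])
m1=np.mean(e1,0);m2=np.mean(e2,0);d=(m1-m2)[:2];d/=np.linalg.norm(d);ang=np.degrees(np.arctan2(d[1],d[0]))
he=P(373.5,193,.026);print("end",he.round(4),"ang",ang,"mid2",m2.round(4)); g=he[:2]-.04*d; print("grip",g.round(4))
H=np.array([P(*p,.074) for p in [(152,157),(664,178),(636,578),(147,558)]]);print("hatch",H.round(4).tolist(),[np.linalg.norm(H[i]-H[(i+1)%4]).round(4) for i in range(4)])
yd=(H[0]+H[1]-H[2]-H[3])[:2];yd/=np.linalg.norm(yd);xd=np.array([yd[1],-yd[0]]);hc=H.mean(0)[:2];print("hc",hc,"ang",np.degrees(np.arctan2(yd[1],yd[0])))
print("handle end in hatch frame (crate y = +70)",(he[:2]-hc)@xd,(he[:2]-hc)@yd+.07, "grip",(g-hc)@xd,(g-hc)@yd+.07)
s=st();print("delta",g-s["ee_pos"][:2])
E
```

```text
widths [np.float64(0.018), np.float64(0.0183)]
end [0.5099 0.191  0.026 ] ang 79.43499347428056 mid2 [0.4854 0.0594 0.026 ]
grip [0.5026 0.1517]
hatch [[0.4448, 0.2104, 0.074], [0.6004, 0.176, 0.074], [0.5728, 0.0497, 0.074], [0.4168, 0.0842, 0.074]] [np.float64(0.1594), np.float64(0.1293), np.float64(0.1598), np.float64(0.1293)]
hc [0.50871793 0.13007575] ang 77.5928100526649
handle end in hatch frame (crate y = +70) -0.01193345811833461 0.12976650854350513 grip -0.010647593046105812 0.08978718199820146
t 10.0 tcp [0.499  0.0622 0.2256] jaw deg -10.09 x [-0. -0. -1.] F [-0.01 -0.11  0.93] w 0.0874 q [-0.71  0.06  0.52  1.81 -0.03  1.28 -0.36]
delta [0.00353513 0.08944653]
```

Call:
drive_tool:
  moves: "0.0015 0.045 0 -0.5 0.4; 0.002 0.0445 0 0 0.4; 0 0 -0.04 0 0.4; 0 0 -0.04 0 0.4; 0 0 -0.04 0 0.4; 0 0 -0.03 0 0.4; 0 0 0 0 0.4; 0 0 0 0 0.4"
  newtons: 8

```text
time: 11.0
ee_pos: [0.5034, 0.1527, 0.0772]
eef_rot: [0.544, 0.452, -0.543, 0.452]
ft_force: [0.4, 0.4, -0.1]
width: 0.0523
```

```bash
python3 - <<'E'
from h import *
st(); W=cams.camera("wrist"); save("wrist7",W["color"])
S=cams.camera("scene"); save("scene7",S["color"],(230,130,390,250),5)
E
```

```text
t 11.0 tcp [0.5034 0.1527 0.0772] jaw deg -10.53 x [ 0.001  0.    -1.   ] F [ 0.42  0.38 -0.06] w 0.0523 q [-0.76  0.28  0.43  1.92 -0.14  0.97 -0.45]
```

View pics/wrist7.png

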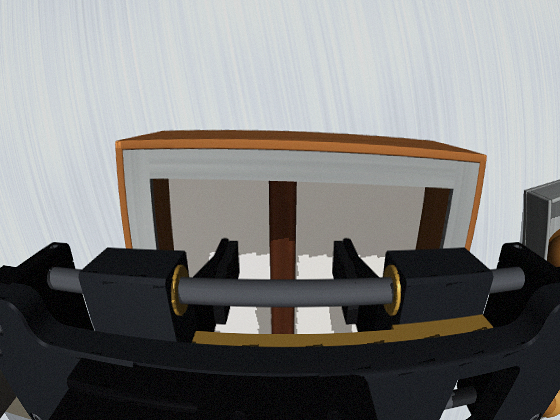

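View pics/scene7.png

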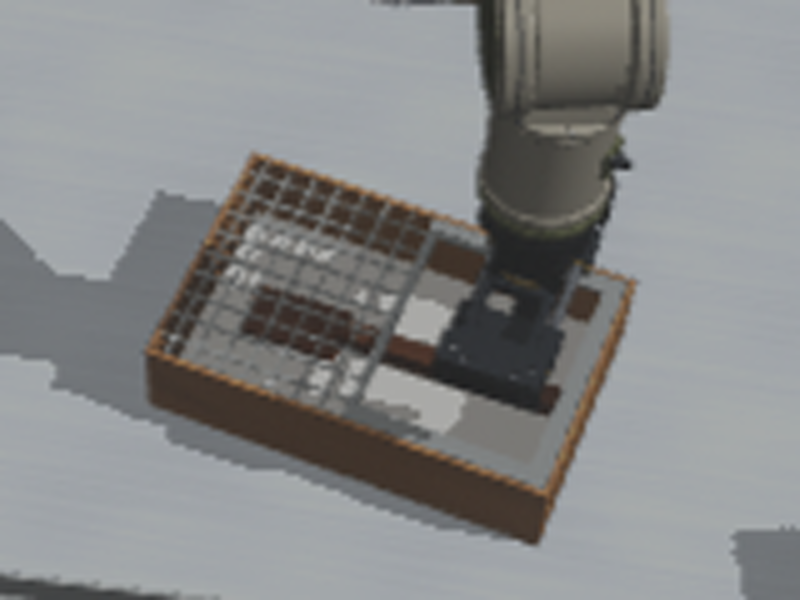

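The handle is centred between the fingers (wrist columns about 284 against 285), so I'll descend and close.

Call:
drive_tool:
  moves: "0 0 -0.025 0 0.4; 0 0 -0.02 0 0.4; 0 0 -0.008 0 0.4; 0 0 -0.003 0 0.4; 0 0 0 0 0.4; 0 0 0 0 0.4"

```text
time: 11.85
ee_pos: [0.5029, 0.1532, 0.0207]
eef_rot: [0.544, 0.452, -0.543, 0.452]
ft_force: [-0.3, -0.1, -0.1]
width: 0.0517
```

Call:
drive_tool:
  moves: "0 0 0 0 1; 0 0 0 0 1; 0 0 0 0 1; 0 0 0 0 1; 0 0 0 0 1; 0 0 0 0 1"
  newtons: 10

```text
time: 12.6
ee_pos: [0.5024, 0.153, 0.02]
eef_rot: [-0.544, -0.452, 0.544, -0.452]
ft_force: [-0.2, -1.1, 1.3]
width: 0.0179
```

Call:
drive_tool:
  moves: "0 0 0.008 0 1; 0 0 0.008 0 1; 0 -0.001 0.008 0 1; 0 -0.001 0.008 0 1; 0 0 0 0 1"

```text
time: 13.22
ee_pos: [0.503, 0.1511, 0.0528]
eef_rot: [0.544, 0.452, -0.543, 0.452]
ft_force: [0.7, 0.5, -1.7]
width: 0.0177
```

```bash
python3 - <<'E'
from h import *
st(); W=cams.camera("wrist"); save("wrist8",W["color"])
S=cams.camera("scene"); save("scene8",S["color"],(230,130,390,250),5)
E
```

```text
t 13.22 tcp [0.503  0.1511 0.0528] jaw deg -10.48 x [ 0.001  0.001 -1.   ] F [ 0.71  0.54 -1.65] w 0.0177 q [-0.75  0.31  0.43  1.94 -0.16  0.92 -0.43]
```

View pics/wrist8.png

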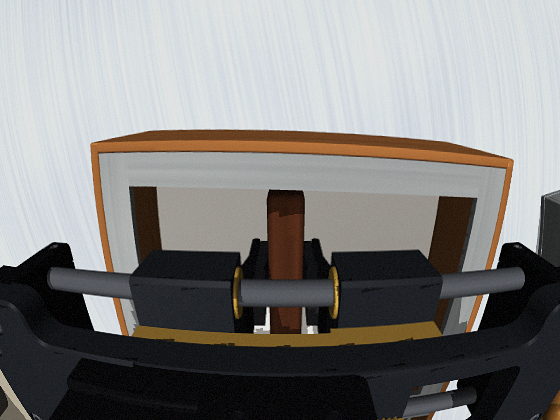

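View pics/scene8.png

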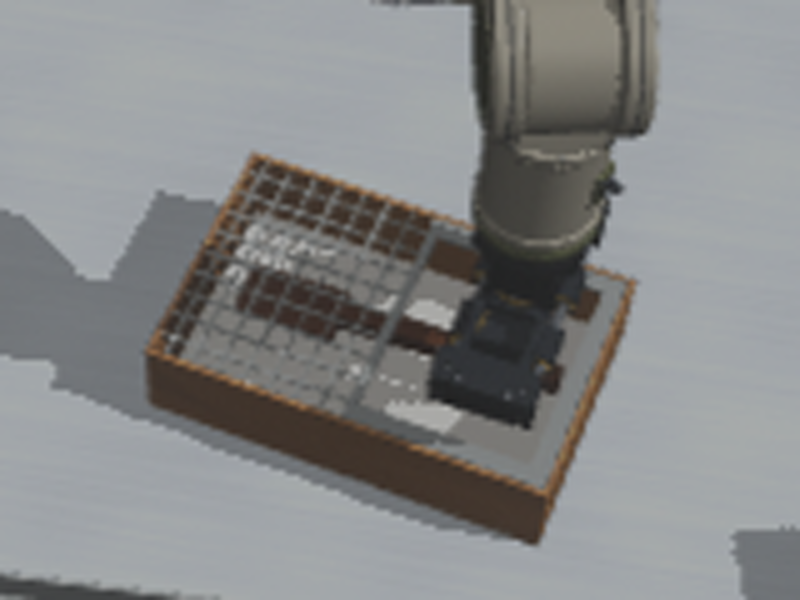

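The blade rose together with the handle, so the grip is holding it almost level. I'll ease the grip so the paddle can pivot in the pads.

Call:
drive_tool:
  moves: "0 0 0 0 1; 0 0 0.004 0 1; 0 0 0.004 0 1; 0 -0.001 0.006 0 1; 0 0 0 0 1"
  newtons: 4

```text
time: 13.95
ee_pos: [0.5029, 0.1501, 0.0666]
eef_rot: [0.544, 0.452, -0.543, 0.452]
ft_force: [0.1, 0.5, -0.9]
width: 0.0178
```

```bash
python3 - <<'E'
from h import *
st(); W=cams.camera("wrist"); save("wrist9",W["color"])
S=cams.camera("scene"); save("scene9",S["color"],(230,130,390,250),5)
E
```

```text
t 13.95 tcp [0.5029 0.1501 0.0666] jaw deg -10.48 x [ 0.001  0.001 -1.   ] F [ 0.06  0.52 -0.86] w 0.0178 q [-0.76  0.29  0.43  1.93 -0.15  0.95 -0.44]
```

View pics/wrist9.png

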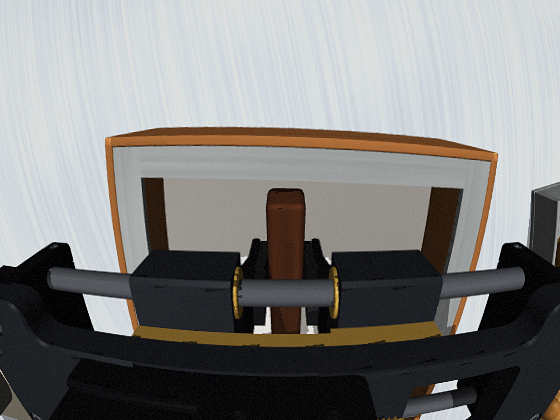

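View pics/scene9.png

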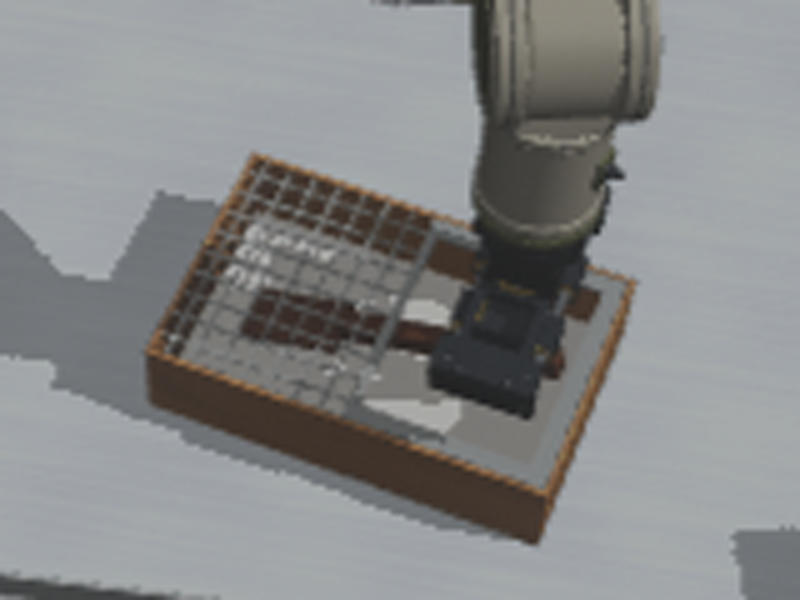

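It is tilting now: the blade is back on the floor and the handle is up. I'll continue up, then draw along +y.

Call:
drive_tool:
  moves: "0 -0.002 0.005 0 1; 0 -0.002 0.006 0 1; 0.001 0.005 0.004 0 1; 0.001 0.005 0.004 0 1; 0.001 0.005 0.004 0 1; 0.001 0.005 0.004 0 1; 0.001 0.005 0.004 0 1; 0.001 0.005 0.004 0 1; 0 0 0 0 1"

```text
time: 15.18
ee_pos: [0.5087, 0.1767, 0.1013]
eef_rot: [0.544, 0.452, -0.543, 0.452]
ft_force: [-0.1, 1.1, 0.4]
width: 0.0182
```

```bash
python3 - <<'E'
from h import *
st(); W=cams.camera("wrist"); save("wrist10",W["color"])
S=cams.camera("scene"); save("scene10",S["color"],(230,130,390,250),5)
E
```

```text
t 15.18 tcp [0.5087 0.1767 0.1013] jaw deg -10.44 x [ 0.001  0.    -1.   ] F [-0.12  1.09  0.39] w 0.0182 q [-0.79  0.27  0.43  1.87 -0.13  1.03 -0.49]
```

View pics/wrist10.png

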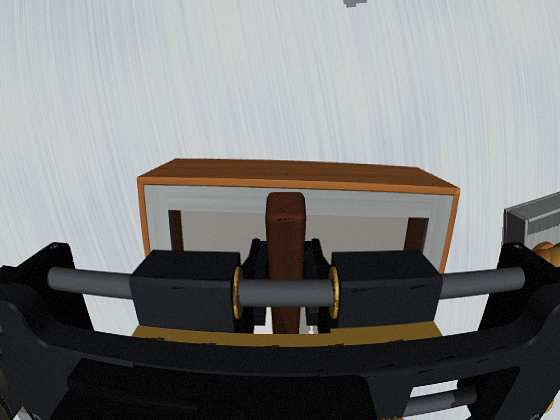

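View pics/scene10.png

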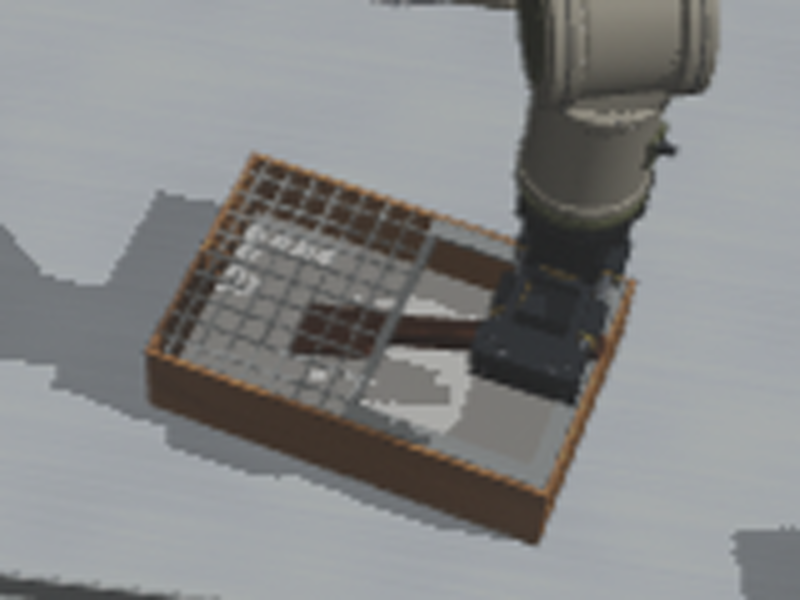

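Call:
drive_tool:
  moves: "0 0 0 0 1; 0.001 0.004 0.004 0 1; 0.001 0.003 0.005 0 1; 0 0.003 0.005 0 1; 0.001 0.002 0.005 0 1; 0 0.002 0.005 0 1; 0 0.002 0.005 0 1; 0 0.001 0.006 0 1; 0 0.001 0.006 0 1; 0 0 0 0 1"

```text
time: 16.52
ee_pos: [0.5118, 0.1943, 0.1426]
eef_rot: [0.544, 0.452, -0.543, 0.452]
ft_force: [0.1, 0.9, 0.6]
width: 0.0183
```

```bash
python3 - <<'E'
from h import *
st(); W=cams.camera("wrist"); save("wrist11",W["color"])
S=cams.camera("scene"); save("scene11",S["color"],(230,130,390,250),5)
E
```

```text
t 16.52 tcp [0.5118 0.1943 0.1426] jaw deg -10.47 x [ 0.001  0.001 -1.   ] F [0.15 0.92 0.56] w 0.0183 q [-0.82  0.24  0.43  1.8  -0.11  1.12 -0.54]
```

View pics/wrist11.png

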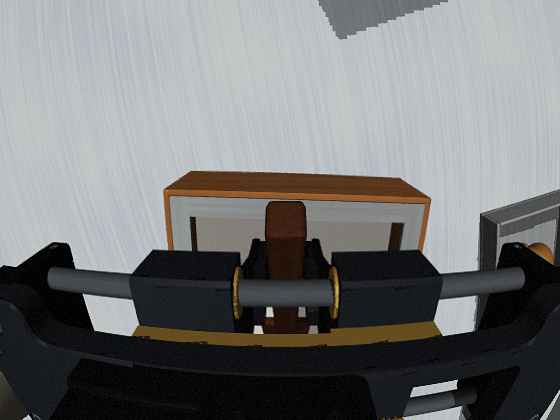

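View pics/scene11.png

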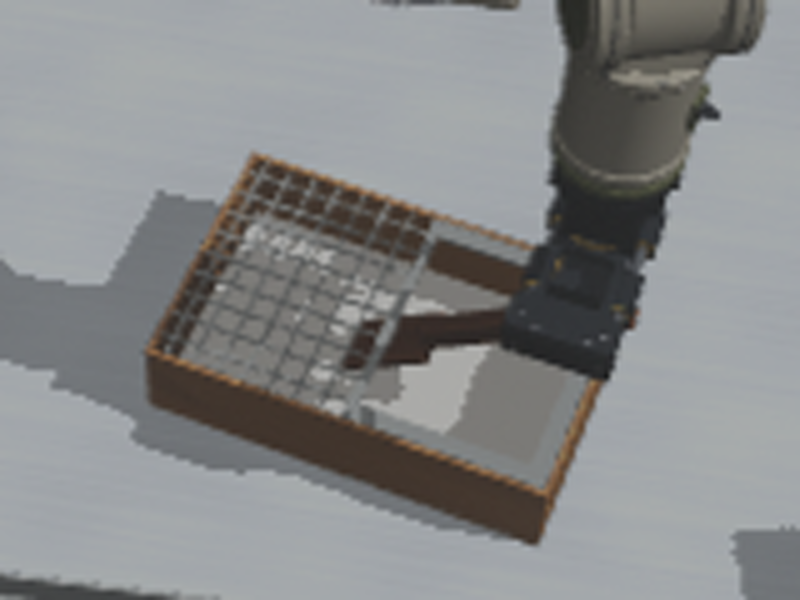

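Call:
drive_tool:
  moves: "0.001 0.004 0.004 0 1; 0 0.003 0.005 0 1; 0.001 0.003 0.005 0 1; 0 0.003 0.005 0 1; 0.001 0.003 0.005 0 1; 0 0.002 0.006 0 1; 0.001 0.002 0.006 0 1; 0 0.002 0.006 0 1; 0 0 0 0 1"

```text
time: 17.75
ee_pos: [0.5159, 0.2167, 0.1848]
eef_rot: [0.544, 0.452, -0.543, 0.452]
ft_force: [0.1, 2.8, 3.5]
width: 0.0182
```

```bash
python3 - <<'E'
from h import *
st()
S=cams.camera("scene"); save("scene12",S["color"],(230,130,390,250),5)
E
```

```text
t 17.75 tcp [0.5159 0.2167 0.1848] jaw deg -10.45 x [ 0.001  0.001 -1.   ] F [0.06 2.81 3.52] w 0.0182 q [-0.84  0.22  0.42  1.73 -0.1   1.21 -0.58]
```

View pics/scene12.png

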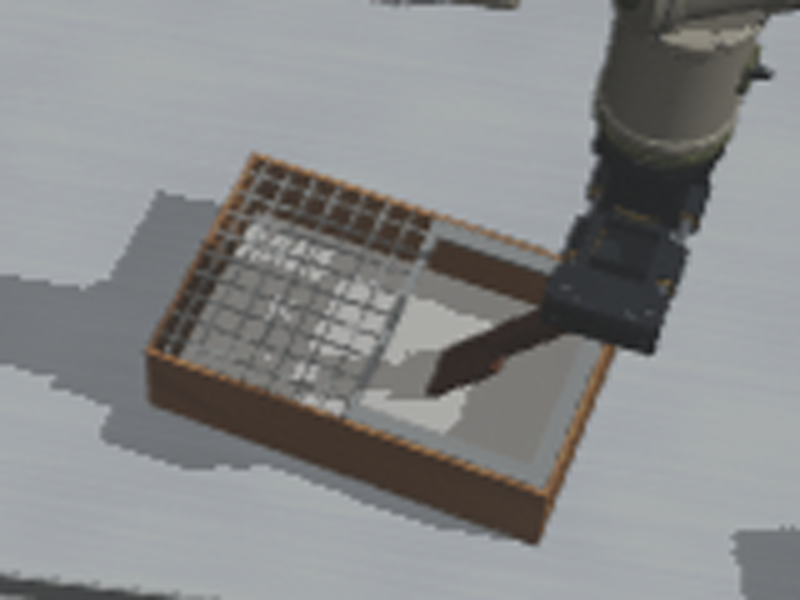

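The blade is now clear of the mesh and standing in the hatch opening. I'll grip firmly and lift.

Call:
drive_tool:
  moves: "0 0 0.001 0 1; 0 0 0 0 1; 0 0 0 0 1; 0 0 0.01 0 1; 0 0 0.02 0 1; 0 0 0.025 0 1; 0 0 0.025 0 1; 0 0 0.025 0 1; 0 0 0.025 0 1; 0 0 0.025 0 1; 0 0 0.015 0 1; 0 0 0 0 1; 0 0 0 0 1; 0 0 0 0 1"
  newtons: 30

```text
time: 19.55
ee_pos: [0.5152, 0.2159, 0.354]
eef_rot: [-0.543, -0.452, 0.544, -0.452]
ft_force: [1.1, 0.0, -0.6]
width: 0.0176
```

```bash
python3 - <<'E'
from h import *
st()
S=cams.camera("scene"); save("scene13",S["color"],(150,80,400,260),3)
W=cams.camera("wrist"); save("wrist13",W["color"])
T=cams.camera("top"); save("top13",T["color"],(150,100,420,300),3)
E
```

```text
t 19.55 tcp [0.5152 0.2159 0.354 ] jaw deg -10.48 x [-0.001 -0.001 -1.   ] F [ 1.06  0.01 -0.57] w 0.0176 q [-0.86  0.15  0.44  1.45 -0.06  1.55 -0.61]
```

View pics/scene13.png

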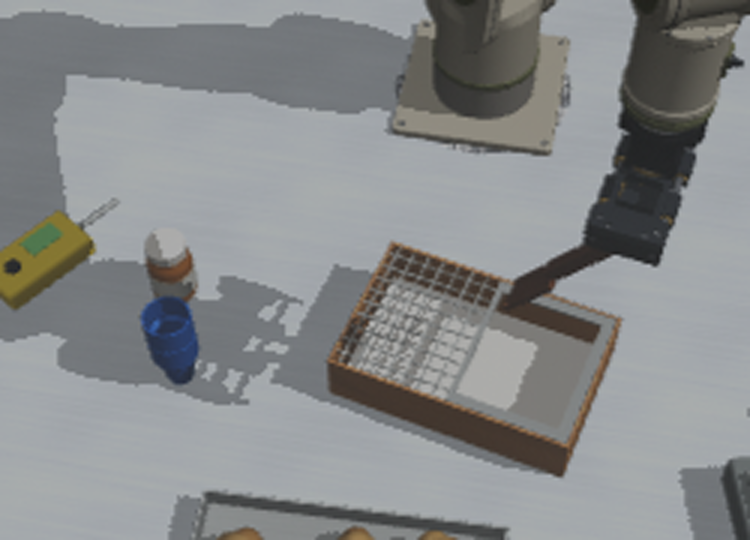

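View pics/wrist13.png

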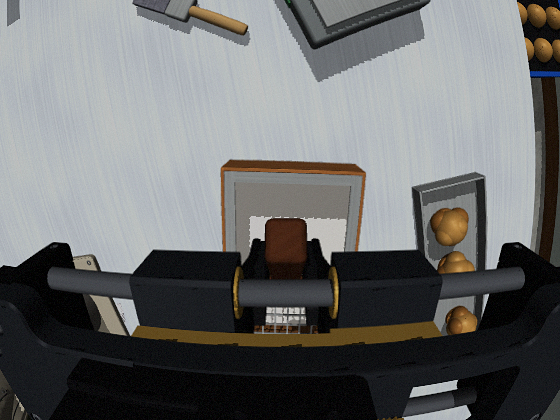

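View pics/top13.png

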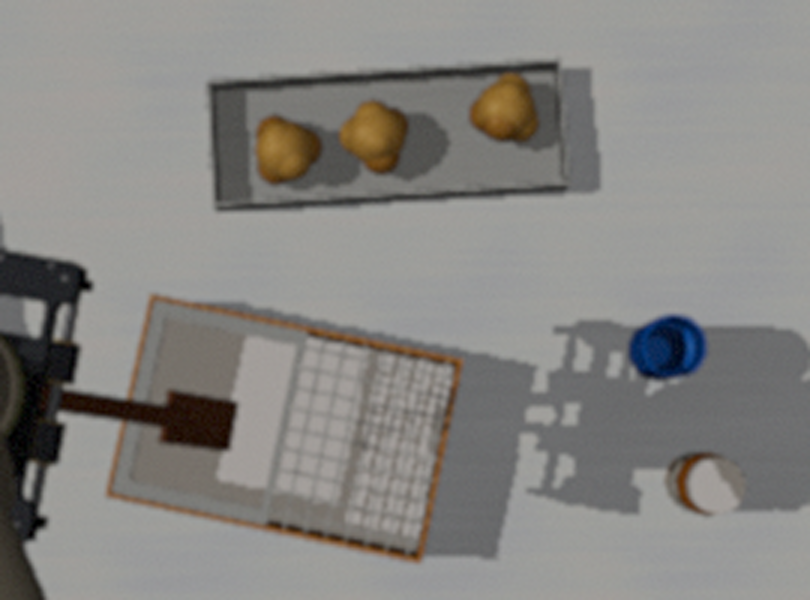

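```bash
python3 - <<'E'
from h import *
T=cams.camera("top");S=cams.camera("scene")
def tri(a,b):
    (o1,d1),(o2,d2)=ray(T,*a),ray(S,*b); t=np.linalg.lstsq(np.array([d1,-d2]).T,o2-o1,rcond=None)[0]
    return (o1+t[0]*d1).round(4),(o2+t[1]*d2).round(4)
print("blade end",tri((234/3+150,425/3+100),(507/3+150,300/3+80)))
for n,C in(("top",T),("scene",S)): print(n,[x for x in blobs(C["color"],(105,100,20),(130,255,255))[0]])
print("cup rim",tri((667/3+150-.3,346/3+100-.3),(168/3+150-.3,318/3+80-.3)))
st()
E
```

```text
blade end (array([0.4924, 0.0982, 0.1623]), array([0.4923, 0.0984, 0.1623]))
top [([118, 0, 89, 82, 2688], [170.2, 51.8]), ([360, 205, 25, 21, 411], [372.3, 215.5])]
scene [([197, 179, 19, 29, 361], [206.6, 190.9])]
cup rim (array([ 0.5628, -0.2963,  0.1215]), array([ 0.563 , -0.2973,  0.1217]))
t 19.8 tcp [0.5154 0.216  0.3547] jaw deg -10.48 x [-0. -0. -1.] F [-0.94 -0.28 -0.98] w 0.0175 q [-0.86  0.15  0.44  1.45 -0.06  1.56 -0.61]
```

The blade end triangulates to z = 0.162 m, against the 0.114 m needed. The cup rim matches the nested height within the bias I saw earlier. I'll let it settle, then hand in.

Call:
drive_tool:
  moves: "0 0 0 0 1; 0 0 0 0 1; 0 0 0 0 1; 0 0 0 0 1; 0 0 0 0 1; 0 0 0 0 1"

```text
time: 20.55
ee_pos: [0.5155, 0.216, 0.355]
eef_rot: [0.544, 0.452, -0.544, 0.452]
ft_force: [0.3, 0.3, -1.2]
width: 0.0177
```

```bash
python3 - <<'E'
from h import *
s=st(); print(np.abs(s["joint_vel"]).max()); print(ticket.close_job())
E
```

```text
t 20.55 tcp [0.5155 0.216  0.355 ] jaw deg -10.47 x [ 0.  0. -1.] F [ 0.27  0.3  -1.16] w 0.0177 q [-0.86  0.15  0.44  1.45 -0.06  1.56 -0.61]
0.001322045991217543
the job is handed in; nothing more can be done
None
```

I nested the blue cup upright in the base cup and let go of it. Then I gripped the paddle's handle through the hatch and eased the grip so it could tilt. I drew it diagonally out, tightened to 30 N and lifted it clear. The job was handed in at 20.6 s of the 58 s; hand-in reports no verdict.

**Paddle at hand-in:**
- The arm was at rest, with a finger opening of 17.7 mm on the 18 mm handle.
- The blade end, measured from two views before the last settle, was at about z = 0.162 m, against the 0.114 m needed. The handle end was higher, above the tool at 0.355 m.
- The pictures show the paddle clear of the crate.

**Cups and the rest:**
- The cups stand upright and nested. The tool stopped on seating at 0.1065 m, where I expected 0.106 m.
- The two-view rim height read 0.122 m instead of the ideal 0.128 m. The same method had also read 9 mm low on the cup before I moved it, so I put this down to measurement bias.
- The jar, brush and mushrooms look undisturbed in the pictures, but I did not measure them again.

**Corrections on the way:**
- The base cup was about 3.5 mm off the first top-view estimate. I corrected this from the wrist view before lowering.
- With a 10 N grip the paddle first lifted level instead of tilting. Easing to 4 N let it pivot.

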